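# Return the reference masters to their own nests

## Robot

A 6-joint arm with a two-finger parallel gripper is mounted at the origin on the work surface. World frame = base frame: x ahead of the robot, y to its left, z up, the work surface at z = 0. Lengths are in m, angles in degrees, forces in N, time in s.
With the tool pointing down it reaches from about 0.3 to 0.75 m from the base axis. Payload 8.5 kg.
Tool frame: the origin (TCP) lies at the centre of the arm's flange, where the gripper is bolted on; the fingertips stand 173 mm ahead of it and the grasp point (between the pads) lies 155 mm ahead of it; z points along the fingers, y is the line along which they close (so a half turn about z gives the same grasp; the last joint's range is limited). The gripper opens to 85 mm and grips with 20 to 120 N. Pads are 22 mm wide; open, the fingers measure 114 mm over their backs; the gripper's body (76 mm by 85 mm) begins 54 mm behind the grasp point. The pads swing forward as they close: fully open they stand 13 mm farther back than shut.
Start: joints at [55.101, 21.807, 74.336, -0, 83.858, -12.336], TCP at [0.211, 0.508, 0.405] pointing down, gripper open.
Joint ranges: [-178.18, 178.18], [-50.72, 133.34], [12.68, 142.11], [-81.47, 261.47], [9.98, 163.14], [-165.26, 165.26]. Speed limits (degrees/s): [136.94, 136.94, 180, 180, 180, 180].

## Interface

Orientations are given as a 3x3 rotation matrix whose columns are the frame's x, y, z axes.
In Python, from cell import telemetry, camera, camera_params, robot gives the robot as it stands.
- The arm moves only by the shell command python3 -m inch 'ROWS'. ROWS is JSON, a list of rows, each a list of 3 entries, a list of its own where there are three numbers: the shift along the tool's x, y, z in mm, then the turn about the tool's z in rad, then the finger opening in mm, from 0 to 85.4. A call has 1 to 20 rows; each row shifts and turns the commanded pose from where the row before left it, along the tool's axes as they then stand; what a row does not reach is not made up. A row lasts 1/8 s, in which the tool goes at most 62.5 mm and 10.7 degrees, less where a joint would pass 70% of its speed; a pose out of reach is approached as far as the arm can. A call with a gripper value outside its range is refused whole. The fingers move at their own pace and stop on an object; the grip force is fixed at half the most. Time passes only in rows, so rows that do not move let the fingers close. It gives the time, the measured TCP pose, the force, the opening and the grip force at its end, in the units of the state.
- telemetry.sense(): the state, without advancing time (a new reading comes with each control period).
- camera(name): name is "scene" or "top"; returns (picture, depth): 384x512x3 uint8, red, green, blue; 384x512 float32, m along the optical axis (not along the pixel's ray), 0 where there is no reading.
- camera_params(name): a dict with "camera_matrix" (3x3 intrinsics, pixels), "dist_coeffs" ([k1, k2, p1, p2, k3] as OpenCV has them; the pictures are not rectified), "rvec" (rotation vector, rad) and "tvec" (3), from world to camera coordinates, as OpenCV has them. Camera axes: x right, y down, z forward; pixel columns grow to the right and rows downward; lengths in m; the calibration is good to about 2 mm. A picture is of the moment at which its call begins. camera_params takes no time and is no camera call.
- robot.job_done(): hands the job in; it is judged then, once.
The state is a dict: "clock": time; "q": joint angles; "joint_velocities": joint speeds; "effort": joint torques, N m; "tcp_pos": TCP position; "orientation": TCP orientation; "contact_force": force on the tool from outside, world axes, zero at the start; "wrist_torque": the same for the moment, N m; "finger_gap": finger opening in m; "gripper_force": force on a finger pad.
Only numpy, scipy, OpenCV 4.12 (cv2) and the standard library are available. Lean on these libraries where they do the work, as an engineer would, in place of code of your own. Each camera call takes 0.05 s, during which the arm holds its last target. There are 200 camera calls.

## Task

The four colour-coded reference masters of the roundness tester have been put back in one another's nests: stand every master upright in the nest of its own colour, using the spare grey nest as the free place on the way and leaving it empty at the end. Set the masters down gently, do not drop them, let none tip over, and put none down on the bare granite. Do not disturb the dial indicator lying between the nests.

Things in the scene. Friction and masses are not known exactly. Their poses are not given: they have to be found in the camera images.
- master_red: Loose red reference master, upright, 85 mm tall, round, about 0.25 kg: a steel foot disc 44 mm in diameter and 10 mm thick, a plain cylinder of steel (at most 40 mm wide) up to 42 mm, and on top a red plastic grip, 26 mm in diameter, from 48 to 85 mm above the underside. Origin: centre of its underside; z up along its axis.
- master_blue: Loose blue reference master, upright, 85 mm tall, round, about 0.25 kg: a steel foot disc 44 mm in diameter and 10 mm thick, a cone of steel (at most 40 mm wide) up to 42 mm, and on top a blue plastic grip, 26 mm in diameter, from 48 to 85 mm above the underside. Origin: centre of its underside; z up along its axis.
- master_yellow: Loose yellow reference master, upright, 85 mm tall, round, about 0.25 kg: a steel foot disc 44 mm in diameter and 10 mm thick, a two-step cylinder of steel (at most 40 mm wide) up to 42 mm, and on top a yellow plastic grip, 26 mm in diameter, from 48 to 85 mm above the underside. Origin: centre of its underside; z up along its axis.
- master_green: Loose green reference master, upright, 85 mm tall, round, about 0.25 kg: a steel foot disc 44 mm in diameter and 10 mm thick, a ball shape of steel (at most 40 mm wide) up to 42 mm, and on top a green plastic grip, 26 mm in diameter, from 48 to 85 mm above the underside. Origin: centre of its underside; z up along its axis.
- nest_red: Red nest, the home of the red master: a fixed shallow round dish, 76 mm outside, recess 62 mm in diameter, floor 6 mm and rim 10 mm above its underside. Origin: centre of its underside, which lies on the black granite plate (plate top at z = 0.030); z up. At the start a master of another colour stands in it.
- nest_blue: Blue nest, the home of the blue master: a fixed shallow round dish, 76 mm outside, recess 62 mm in diameter, floor 6 mm and rim 10 mm above its underside. Origin: centre of its underside, which lies on the black granite plate (plate top at z = 0.030); z up. At the start a master of another colour stands in it.
- nest_yellow: Yellow nest, the home of the yellow master: a fixed shallow round dish, 76 mm outside, recess 62 mm in diameter, floor 6 mm and rim 10 mm above its underside. Origin: centre of its underside, which lies on the black granite plate (plate top at z = 0.030); z up. At the start a master of another colour stands in it.
- nest_green: Green nest, the home of the green master: a fixed shallow round dish, 76 mm outside, recess 62 mm in diameter, floor 6 mm and rim 10 mm above its underside. Origin: centre of its underside, which lies on the black granite plate (plate top at z = 0.030); z up. At the start a master of another colour stands in it.
- nest_grey: Spare light-grey nest, empty at the start, the free place: a fixed shallow round dish, 76 mm outside, recess 62 mm in diameter, floor 6 mm and rim 10 mm above its underside. Origin: centre of its underside, which lies on the black granite plate (plate top at z = 0.030); z up.
- dial: Loose dial indicator lying face up on the granite among the nests, to be left alone: a steel disc 56 mm in diameter, 20 mm high, with a thin stem reaching 69 mm from its centre along its +x. Origin: centre of its underside.

How it is judged (in metres and radians):
On the way:
1. a master is set down and released in the spare grey nest (((horizontal distance between master_red and nest_grey below 0.011 m and z of master_red in the frame of nest_grey between 0.003 and 0.009 m and angle between master_red's own z axis and vertical below 0.1 rad and linear speed of master_red below 0.02 m/s and contact force between the fingers and master_red below 0.5 N) or (horizontal distance between master_blue and nest_grey below 0.011 m and z of master_blue in the frame of nest_grey between 0.003 and 0.009 m and angle between master_blue's own z axis and vertical below 0.1 rad and linear speed of master_blue below 0.02 m/s and contact force between the fingers and master_blue below 0.5 N) or (horizontal distance between master_yellow and nest_grey below 0.011 m and z of master_yellow in the frame of nest_grey between 0.003 and 0.009 m and angle between master_yellow's own z axis and vertical below 0.1 rad and linear speed of master_yellow below 0.02 m/s and contact force between the fingers and master_yellow below 0.5 N) or (horizontal distance between master_green and nest_grey below 0.011 m and z of master_green in the frame of nest_grey between 0.003 and 0.009 m and angle between master_green's own z axis and vertical below 0.1 rad and linear speed of master_green below 0.02 m/s and contact force between the fingers and master_green below 0.5 N))), for 0.2 s.
At the end, for the whole second after the job is handed in: Each of the four masters stands upright (within 0.1 rad) on the floor of the nest of its own colour (axis within 11 mm of the nest's centre, underside within 3 mm of the floor height), released and at rest; the grey nest is therefore empty (horizontal distance between master_red and nest_red below 0.011 m and z of master_red in the frame of nest_red between 0.003 and 0.009 m and angle between each of master_red, master_blue, master_yellow, master_green's own z axis and vertical below 0.1 rad and linear speed of each of master_red, master_blue, master_yellow, master_green below 0.02 m/s and contact force between the fingers and master_red below 0.5 N and horizontal distance between master_blue and nest_blue below 0.011 m and z of master_blue in the frame of nest_blue between 0.003 and 0.009 m and contact force between the fingers and master_blue below 0.5 N and horizontal distance between master_yellow and nest_yellow below 0.011 m and z of master_yellow in the frame of nest_yellow between 0.003 and 0.009 m and contact force between the fingers and master_yellow below 0.5 N and horizontal distance between master_green and nest_green below 0.011 m and z of master_green in the frame of nest_green between 0.003 and 0.009 m and contact force between the fingers and master_green below 0.5 N); the robot touches nothing.
It fails at once if a master tips over (by more than 0.6 rad) (angle between any of master_red, master_blue, master_yellow, master_green's own z axis and vertical above 0.6 rad).
It fails at once if a master is put on the bare granite (its underside less than 3 mm above the plate) (height (world z) of any of master_red, master_blue, master_yellow, master_green below 0.033 m).
It fails at once if a master is dropped (faster than 0.45 m/s, a fall of over 10 mm, within 12 mm of a nest's floor) ((height (world z) of master_red below 0.048 m and linear speed of master_red above 0.45 m/s) or (height (world z) of master_blue below 0.048 m and linear speed of master_blue above 0.45 m/s) or (height (world z) of master_yellow below 0.048 m and linear speed of master_yellow above 0.45 m/s) or (height (world z) of master_green below 0.048 m and linear speed of master_green above 0.45 m/s)).
It fails at once if the dial indicator is disturbed (moved by more than 15 mm) (distance of dial from where it was at the start of the episode above 0.015 m).
It also fails if it takes over 125 s, if anything falls off the work surface, if the arm or the gripper's body presses on something with over 40 N, if the wrist force passes 120 N, or if a joint passes its speed limit or range.

## Working session

There is one attempt and no reset: what is moved stays moved. The work goes in short steps, Python scripts to look and compute and a shell command to move; the robot and the scene stay as the last step left them, time stands still between calls to the robot, and variables do not carry over. Pictures are saved under pics/ and viewed, at most 14 in all, crops included, and the job is handed in when it is done.

```bash
mkdir -p pics
python3 - <<'E'
from cell import telemetry,camera,camera_params
import cv2,numpy as np
s=telemetry.sense();print({k:np.round(v,3).tolist() for k,v in s.items()})
for n in("top","scene"):
    im,d=camera(n);np.savez(f"{n}.npz",im=im,d=d);cv2.imwrite(f"pics/{n}0.png",im[:,:,::-1])
    p=camera_params(n);print(n,{k:np.round(v,3).tolist() for k,v in p.items()}, (d>0).mean())
E
```

```text
{'clock': 0.0, 'q': [55.1, 21.843, 74.386, -0.0, 83.86, -12.335], 'joint_velocities': [0.026, -0.038, -0.122, 0.109, 0.011, 0.035], 'effort': [-0.0, -44.846, -23.128, -0.0, 0.005, -0.0], 'tcp_pos': [0.211, 0.508, 0.404], 'orientation': [[-0.923, 0.384, -0.001], [0.384, 0.923, -0.001], [0.0, -0.002, -1.0]], 'contact_force': [-0.1, 0.495, 0.01], 'wrist_torque': [-0.087, 0.018, 0.031], 'gripper_force': 0.0, 'finger_gap': 0.086}
top {'camera_matrix': [[471.658, 0.0, 246.962], [0.0, 471.658, 188.188], [0.0, 0.0, 1.0]], 'dist_coeffs': [-0.027, 0.0, 0.0, 0.0, 0.0], 'rvec': [2.137, -2.081, 0.222], 'tvec': [-0.013, 0.568, 0.799]} 0.9961191813151041
scene {'camera_matrix': [[443.051, 0.0, 251.366], [0.0, 443.051, 185.828], [0.0, 0.0, 1.0]], 'dist_coeffs': [-0.118, 0.0, 0.0, 0.0, 0.0], 'rvec': [0.914, 2.663, -0.821], 'tvec': [0.442, -0.231, 1.207]} 0.9959767659505209
```

View pics/top0.png

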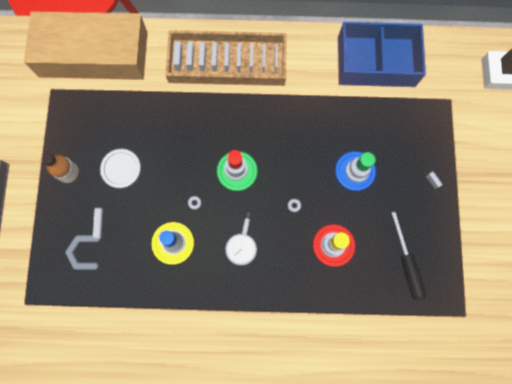

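View pics/scene0.png

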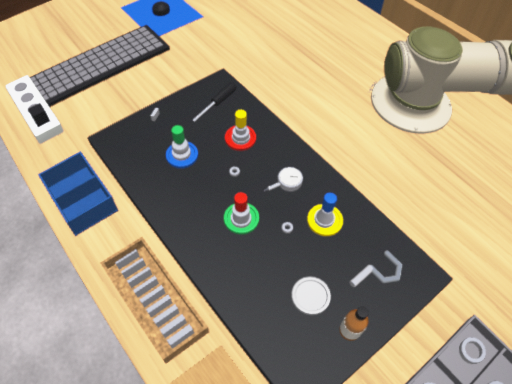

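The top view shows red in the green nest (235,160), green in blue (365,160), yellow in red (340,240) and blue in yellow (168,240). The grey nest (120,168) is empty and the dial is at (241,249). The scene view agrees, with a bottle beside the grey nest.

```bash
cat > h.py <<'E'
import cv2,numpy as np
from cell import camera,camera_params,telemetry
HUE={'red':(174,6),'yellow':(22,35),'green':(45,85),'blue':(100,125)}
def geom(n):
    p=camera_params(n);R=cv2.Rodrigues(np.array(p['rvec'],float))[0];t=np.array(p['tvec'],float).ravel()
    return np.array(p['camera_matrix'],float),np.array(p['dist_coeffs'],float),R,t
def rays(n,uv):
    K,D,R,t=geom(n);u=cv2.undistortPoints(np.asarray(uv,float).reshape(-1,1,2),K,D)[:,0]
    return -R.T@t,np.c_[u,np.ones(len(u))]@R
def plane(n,uv,z):
    c,r=rays(n,uv);return (c+r*((z-c[2])/r[:,2])[:,None])[:,:2]
def cloud(n,d):
    v,u=np.indices(d.shape);c,r=rays(n,np.c_[u.ravel(),v.ravel()]);return (c+r*d.reshape(-1,1)).reshape(*d.shape,3)
def mask(im,c):
    h=cv2.cvtColor(im,cv2.COLOR_RGB2HSV).astype(int);a,b=HUE[c];H=h[...,0]
    m=((H>=a)&(H<=b)) if a<b else ((H>=a)|(H<=b))
    return m&(h[...,1]>140)&(h[...,2]>60)
def circ(P):
    A=np.c_[2*P,np.ones(len(P))];s=np.linalg.lstsq(A,(P**2).sum(1),rcond=None)[0]
    return s[:2],np.sqrt(s[2]+s[0]**2+s[1]**2)
def look(n,im,d):
    X=cloud(n,d);inb=(X[...,0]>.2)&(X[...,0]<.75)&(abs(X[...,1])<.45)
    for c in HUE:
        m=mask(im,c)&inb&(d>0)
        g=(m&(X[...,2]>.113)&(X[...,2]<.30));P=X[g]
        if len(P):
            zt=np.percentile(P[:,2],80);tp=g&(X[...,2]>zt-.006)
            k=cv2.findContours(tp.astype(np.uint8),0,1)[0];k=max(k,key=cv2.contourArea)[:,0]
            ct,rt=circ(plane(n,k,zt));print(n,'grip',c,np.r_[ct,zt].round(4),'r',rt.round(4),len(P))
        r=(m&(X[...,2]<.055)).astype(np.uint8)
        nest(n,r,c)
    h=cv2.cvtColor(im,cv2.COLOR_RGB2HSV)
    g=((h[...,1]<60)&(h[...,2]>110)&inb&(X[...,2]>.032)&(X[...,2]<.055)).astype(np.uint8)
    nest(n,g,'greyish')
def nest(n,r,c):
    for k in cv2.findContours(r,cv2.RETR_EXTERNAL,1)[0]:
        if cv2.contourArea(k)<400:continue
        k=cv2.convexHull(k)[:,0]; P=plane(n,k,.040);ct,rt=circ(P)
        print(n,'nest',c,ct.round(4),'r',rt.round(4))
def see(tag=None):
    for n in('top','scene'):
        im,d=camera(n);look(n,im,d)
        if tag:cv2.imwrite(f'pics/{n}{tag}.png',im[:,:,::-1])
E
python3 - <<'E'
from h import *
for n in('top','scene'):
    z=np.load(n+'.npz');look(n,z['im'],z['d'])
    if n=='top':
        X=cloud(n,z['d']);print('bottle',X[160:180,40:80,2].max(),X[165,55],X[172,68],'granite',X[200,330])
E
```

```text
top grip red [0.608  0.0242 0.1214] r 0.0117 163
top nest red [ 0.4711 -0.1589] r 0.0386
top grip yellow [ 0.471  -0.1556  0.1212] r 0.0121 193
top nest yellow [0.4673 0.1352] r 0.0387
top grip green [ 0.6109 -0.2031  0.121 ] r 0.0121 175
top nest green [0.6061 0.022 ] r 0.0377
top grip blue [0.4673 0.1312 0.1217] r 0.0113 166
top nest blue [ 0.612  -0.2007] r 0.0387
top nest greyish [0.4726 0.0074] r 0.0382
top nest greyish [0.4672 0.286 ] r 0.0493
top nest greyish [0.6048 0.2418] r 0.0381
bottle 0.9002498528041512 [0.58879701 0.33463808 0.11390295] [0.58406237 0.322419   0.08427789] granite [ 0.55596309 -0.1545959   0.03096268]
scene grip red [0.6121 0.0255 0.1234] r 0.0124 134
scene grip yellow [ 0.4759 -0.1536  0.122 ] r 0.0132 100
scene nest yellow [0.4701 0.1358] r 0.0396
scene grip green [ 0.6162 -0.2011  0.1224] r 0.013 107
scene grip blue [0.472  0.1347 0.1231] r 0.012 125
scene nest greyish [0.6082 0.243 ] r 0.0385
scene nest greyish [0.4724 0.2857] r 0.0497
scene nest greyish [0.472  0.0025] r 0.0391
```

```bash
python3 -m inch '[[[0,0,0],-0.131,60],[[0,0,0],-0.131,60],[[0,0,0],-0.132,60],[[0,0,0],0,60]]'; python3 -c "
from h import *
s=telemetry.sense();print(np.round(s['orientation'],4))"
```

```text
clock: 0.6
tcp_pos: [0.211, 0.5079, 0.4044]
orientation: [[-1.0, 0.001, -0.0], [0.001, 1.0, -0.001], [0.0, -0.001, -1.0]]
contact_force: [0.5, -0.6, 0.9]
finger_gap: 0.0603
gripper_force: 0.0
[[-1.e+00  1.e-03 -4.e-04]
 [ 1.e-03  1.e+00 -6.e-04]
 [ 4.e-04 -6.e-04 -1.e+00]]
```

```bash
python3 -m inch '[[[-10,-10,0],0,60],[[-25,-31,0],0,60],[[-25,-31,0],0,60],[[-25,-31,0],0,60],[[-25,-31,0],0,60],[[-25,-31,0],0,60],[[-25,-31,0],0,60],[[-25,-31,0],0,60],[[-25,-31,0],0,60],[[-25,-31,0],0,60],[[-25,-31,0],0,60],[[-25,-31,0],0,60],[[-25,-31,0],0,60],[[-25,-31,0],0,60],[[-25,-31,0],0,60],[[-25,-31,0],0,60],[[-14,-8,0],0,60],[[0,0,0],0,60],[[0,0,0],0,60]]'
```

```text
clock: 2.98
tcp_pos: [0.6096, 0.0251, 0.4047]
orientation: [[-1.0, 0.0, -0.0], [0.0, 1.0, 0.0], [0.0, 0.0, -1.0]]
contact_force: [-0.3, 0.2, -1.1]
finger_gap: 0.0599
gripper_force: 0.0
```

```bash
python3 -m inch '[[[0,0,20],0,60],[[0,0,25],0,60],[[0,0,25],0,60],[[0,0,20],0,60],[[0,0,10],0,60],[[0,0,0],0,60]]'; python3 -c "
from h import *
im,d=camera('scene');cv2.imwrite('pics/s1.png',cv2.resize(im[100:260,140:400,::-1],None,fx=3,fy=3))"
```

```text
clock: 3.72
tcp_pos: [0.6099, 0.0253, 0.3048]
orientation: [[-1.0, -0.001, -0.001], [-0.001, 1.0, 0.0], [0.001, 0.0, -1.0]]
contact_force: [-0.3, 0.1, -0.6]
finger_gap: 0.0598
gripper_force: 0.0
```

View pics/s1.png

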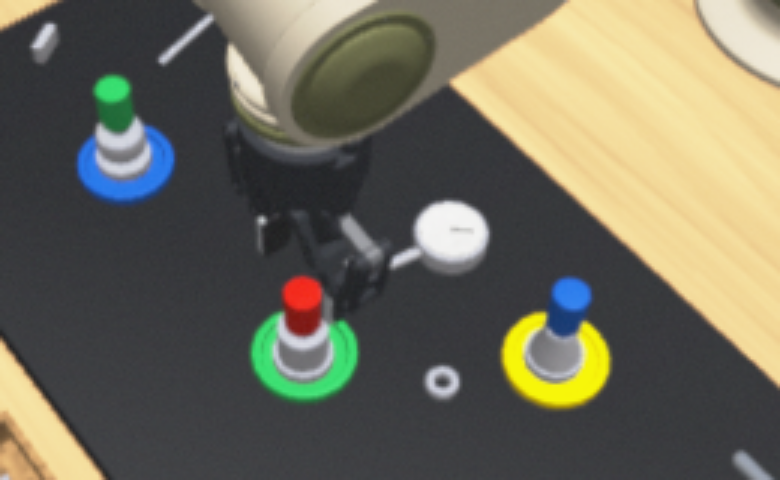

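Run:
```python
from h import *
K,D,R,t=geom('scene')
P=np.array([[.61,-.005,.132],[.61,.055,.132],[.61,.025,.132],[.61,.025,.121]])
p=cv2.projectPoints(P,R,t,K,D)[0][:,0];print((p-[140,100])*3)
```

```text
[[276.22537608 253.2686108 ]
 [332.10779295 314.10923921]
 [303.73929755 283.23043172]
 [303.79607496 292.42768903]]
```

```bash
python3 -m inch '[[[0,0,15],0,60],[[0,0,18],0,60],[[0,0,10],0,60],[[0,0,3],0,60],[[0,0,0],0,60],[[0,0,0],0,10],[[0,0,0],0,10],[[0,0,0],0,10],[[0,0,0],0,10],[[0,0,0],0,10],[[0,0,0],0,10],[[0,0,0],0,10]]'
```

```text
clock: 5.28
tcp_pos: [0.6102, 0.025, 0.2592]
orientation: [[-1.0, -0.0, 0.001], [-0.0, 1.0, -0.0], [-0.001, -0.0, -1.0]]
contact_force: [-0.4, 0.4, 5.6]
finger_gap: 0.0247
gripper_force: 58.7
```

```bash
python3 -m inch '[[[0,0,-3],0,10],[[0,0,-10],0,10],[[0,0,-20],0,10],[[0,0,-25],0,10],[[0,0,-25],0,10],[[0,0,-20],0,10],[[0,0,-12],0,10],[[0,0,-5],0,10],[[0,10,0],0,10],[[3,25,0],0,10],[[0,30,0],0,10],[[0,30,0],0,10],[[0,30,0],0,10],[[0,30,0],0,10],[[0,30,0],0,10],[[0,20,0],0,10],[[0,10,0],0,10],[[0,2,0],0,10],[[0,0,0],0,10],[[0,0,0],0,10]]'
python3 - <<'E'
from h import *
see('2')
E
```

```text
clock: 7.78
tcp_pos: [0.6072, 0.2412, 0.3788]
orientation: [[-1.0, 0.001, 0.0], [0.001, 1.0, -0.0], [-0.0, -0.0, -1.0]]
contact_force: [-0.5, -0.2, -2.4]
finger_gap: 0.0246
gripper_force: 59.1
top grip red [0.5958 0.2346 0.2234] r 0.0019 14
top nest red [ 0.4711 -0.1589] r 0.0386
top grip yellow [ 0.471  -0.1556  0.1214] r 0.0121 191
top nest yellow [0.4674 0.1352] r 0.0387
top grip green [ 0.6108 -0.2031  0.1211] r 0.0122 178
top nest green [0.6063 0.0219] r 0.0381
top grip blue [0.4673 0.1312 0.1214] r 0.0114 169
top nest blue [ 0.612  -0.2008] r 0.0388
top nest greyish [0.4722 0.0071] r 0.0374
top nest greyish [0.4672 0.279 ] r 0.0531
top nest greyish [0.6046 0.2414] r 0.0378
scene grip red [0.6124 0.241  0.2426] r 0.0111 236
scene grip yellow [ 0.4758 -0.1539  0.1225] r 0.0128 108
scene grip green [ 0.616  -0.2013  0.1223] r 0.013 105
scene nest green [0.6089 0.0225] r 0.0387
scene nest greyish [0.6084 0.2431] r 0.0384
scene nest greyish [0.4725 0.2845] r 0.0521
scene nest greyish [0.4709 0.0037] r 0.0388
```

View pics/scene2.png

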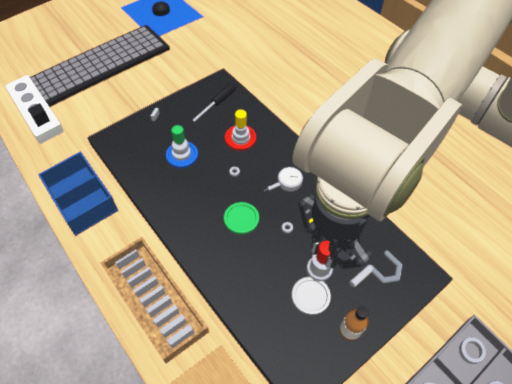

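Red hangs upright at (320,268), over the grey nest at (311,295). Lowering it.

```bash
python3 -m inch '[[[0,1,10],0,10],[[0,0,20],0,10],[[0,0,25],0,10],[[0,0,25],0,10],[[0,0,18],0,10],[[0,0,10],0,10],[[0,0,5],0,10],[[0,0,3],0,10],[[0,0,2],0,10],[[0,0,1],0,10],[[0,0,0],0,10],[[0,0,0],0,10]]'
```

```text
clock: 9.38
tcp_pos: [0.6071, 0.243, 0.2599]
orientation: [[-1.0, -0.0, 0.0], [-0.0, 1.0, 0.0], [-0.0, 0.0, -1.0]]
contact_force: [0.9, 0.4, -2.5]
finger_gap: 0.0247
gripper_force: 59.1
```

```bash
python3 -m inch '[[[0,0,0.7],0,10],[[0,0,0],0,10],[[0,0,0],0,10]]'; python3 -m inch '[[[0,0,0],0,30],[[0,0,0],0,35],[[0,0,0],0,50],[[0,0,0],0,60],[[0,0,0],0,60],[[0,0,-5],0,60],[[0,0,-20],0,60],[[0,0,-30],0,60],[[0,0,-40],0,60],[[0,0,-40],0,60],[[0,0,-10],0,60],[[0,0,0],0,60]]'
```

```text
clock: 9.75
tcp_pos: [0.6071, 0.243, 0.2593]
orientation: [[-1.0, -0.0, 0.001], [-0.0, 1.0, 0.0], [-0.001, 0.0, -1.0]]
contact_force: [-0.2, 0.1, -0.1]
finger_gap: 0.0243
gripper_force: 59.3
clock: 11.25
tcp_pos: [0.607, 0.2429, 0.404]
orientation: [[-1.0, -0.0, 0.0], [-0.0, 1.0, 0.0], [-0.0, 0.0, -1.0]]
contact_force: [-0.4, 0.2, -1.2]
finger_gap: 0.0599
gripper_force: 0.0
```

```bash
python3 -m inch '[[[-3,-15,0],0,60],[[-2.7,-30,0],0,60],[[0,-40,0],0,60],[[0,-40,0],0,60],[[0,-40,0],0,60],[[0,-40,0],0,60],[[0,-40,0],0,60],[[0,-40,0],0,60],[[0,-40,0],0,60],[[0,-40,0],0,60],[[0,-40,0],0,60],[[0,-25,0],0,60],[[0,-12,0],0,60],[[0,-3,0],0,60],[[0,0,0],0,60],[[0,0,0],0,60]]'
python3 - <<'E'
from h import *
see('3')
E
```

```text
clock: 13.25
tcp_pos: [0.613, -0.2011, 0.4042]
orientation: [[-1.0, -0.001, 0.0], [-0.001, 1.0, 0.0], [-0.0, 0.0, -1.0]]
contact_force: [0.1, 0.0, -0.6]
finger_gap: 0.0601
gripper_force: 0.0
top grip red [0.6055 0.2416 0.1211] r 0.0122 178
top nest yellow [0.4696 0.1336] r 0.0368
top nest green [0.6063 0.022 ] r 0.0381
top grip blue [0.4671 0.1312 0.1214] r 0.0115 172
top nest greyish [0.4731 0.007 ] r 0.0384
top nest greyish [0.6048 0.2418] r 0.038
scene grip red [0.6103 0.2432 0.1228] r 0.012 161
scene grip yellow [ 0.4758 -0.1538  0.1222] r 0.013 98
scene nest yellow [0.4701 0.1359] r 0.0397
scene grip green [ 0.6163 -0.2011  0.1225] r 0.013 105
scene nest green [0.6088 0.0225] r 0.0386
scene grip blue [0.4721 0.1345 0.1232] r 0.0122 126
scene nest greyish [0.6086 0.2433] r 0.0382
scene nest greyish [0.4723 0.2824] r 0.0519
scene nest greyish [0.4718 0.0034] r 0.0386
```

View pics/scene3.png

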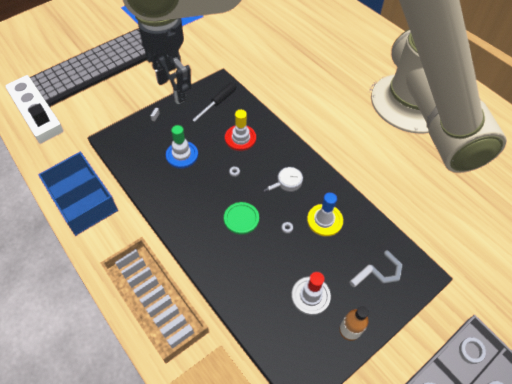

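Red stands centred in the grey nest (312,293). Now grasping and lifting green.

```bash
python3 -m inch '[[[0,-1,20],0,60],[[0,0,35],0,60],[[0,0,35],0,60],[[0,0,25],0,60],[[0,0,18],0,60],[[0,0,9],0,60],[[0,0,3],0,60],[[0,0,0],0,60],[[0,0,0],0,10],[[0,0,0],0,10],[[0,0,0],0,10],[[0,0,0],0,10],[[0,0,0],0,10],[[0,0,0],0,10],[[0,0,0],0,10]]'
```

```text
clock: 15.22
tcp_pos: [0.6129, -0.2031, 0.2595]
orientation: [[-1.0, -0.0, 0.001], [-0.0, 1.0, -0.0], [-0.001, -0.0, -1.0]]
contact_force: [-1.2, -0.5, 5.6]
finger_gap: 0.0243
gripper_force: 58.7
```

```bash
python3 -m inch '[[[0,0,-3],0,10],[[0,0,-10],0,10],[[0,0,-20],0,10],[[0,0,-25],0,10],[[0,0,-25],0,10],[[0,0,-20],0,10],[[0,0,-12],0,10],[[0,0,-5],0,10],[[0,10,0],0,10],[[4.5,25,0],0,10],[[0,35,0],0,10],[[0,35,0],0,10],[[0,35,0],0,10],[[0,35,0],0,10],[[0,25,0],0,10],[[0,15,0],0,10],[[0,8,0],0,10],[[0,2.5,0],0,10],[[0,0,0],0,10],[[0,0,0],0,10]]'; python3 -m inch '[[[0,0,10],0,10],[[0,0,20],0,10],[[0,0,25],0,10],[[0,0,25],0,10],[[0,0,18],0,10],[[0,0,10],0,10],[[0,0,5],0,10],[[0,0,3],0,10],[[0,0,2],0,10],[[0,0,1],0,10],[[0,0,0],0,10],[[0,0,0],0,10]]'
```

```text
clock: 17.73
tcp_pos: [0.6084, 0.0218, 0.379]
orientation: [[-1.0, 0.001, -0.0], [0.001, 1.0, -0.0], [0.0, -0.0, -1.0]]
contact_force: [0.3, 0.5, -1.8]
finger_gap: 0.0247
gripper_force: 59.0
clock: 19.23
tcp_pos: [0.6083, 0.0225, 0.2602]
orientation: [[-1.0, -0.0, 0.0], [-0.0, 1.0, -0.0], [-0.0, -0.0, -1.0]]
contact_force: [0.2, -0.6, -1.4]
finger_gap: 0.0248
gripper_force: 59.0
```

```bash
python3 -m inch '[[[0,0,1],0,10],[[0,0,0],0,10],[[0,0,0],0,10]]'; python3 -m inch '[[[0,0,0],0,30],[[0,0,0],0,35],[[0,0,0],0,50],[[0,0,0],0,60],[[0,0,0],0,60],[[0,0,-5],0,60],[[0,0,-20],0,60],[[0,0,-30],0,60],[[0,0,-40],0,60],[[0,0,-40],0,60],[[0,0,-10],0,60],[[0,0,0],0,60]]';python3 -m inch '[[[9,8,0],0,60],[[25,20,0],0,60],[[30,24,0],0,60],[[30,24,0],0,60],[[25,18,0],0,60],[[14,10,0],0,60],[[6,6,0],0,60],[[0,0,0],0,60],[[0,0,0],0,60]]'
python3 - <<'E'
from h import *
see('4')
E
```

```text
clock: 19.6
tcp_pos: [0.6084, 0.0224, 0.2595]
orientation: [[-1.0, -0.0, 0.001], [-0.0, 1.0, -0.0], [-0.001, -0.0, -1.0]]
contact_force: [-0.4, -0.2, 5.1]
finger_gap: 0.0248
gripper_force: 59.8
clock: 21.1
tcp_pos: [0.6082, 0.0225, 0.4041]
orientation: [[-1.0, -0.0, 0.0], [-0.0, 1.0, -0.0], [-0.0, -0.0, -1.0]]
contact_force: [-0.4, 0.3, -0.2]
finger_gap: 0.0603
gripper_force: 0.0
clock: 22.22
tcp_pos: [0.4699, 0.1321, 0.4038]
orientation: [[-1.0, 0.0, 0.0], [0.0, 1.0, -0.0], [-0.0, -0.0, -1.0]]
contact_force: [-0.7, -0.4, 0.5]
finger_gap: 0.0599
gripper_force: 0.0
top nest red [ 0.4711 -0.1589] r 0.0386
top grip yellow [ 0.471  -0.1555  0.1214] r 0.012 199
top grip green [0.6064 0.0228 0.1211] r 0.012 171
top nest green [0.6064 0.0221] r 0.038
top grip blue [0.4656 0.1229 0.1219] r 0.0045 29
top nest blue [ 0.6122 -0.2009] r 0.0389
top nest greyish [0.4721 0.0064] r 0.0377
scene grip red [0.6102 0.2433 0.1227] r 0.012 162
scene grip yellow [ 0.4759 -0.1539  0.122 ] r 0.0131 99
scene nest yellow [0.4701 0.1359] r 0.0397
scene grip green [0.6106 0.0239 0.1234] r 0.0126 136
scene grip blue [0.4722 0.1344 0.1233] r 0.0122 126
scene nest blue [ 0.6149 -0.2009] r 0.04
scene nest greyish [0.6082 0.243 ] r 0.0385
scene nest greyish [0.4719 0.2817] r 0.0527
scene nest greyish [0.4719 0.0044] r 0.0381
```

View pics/scene4.png

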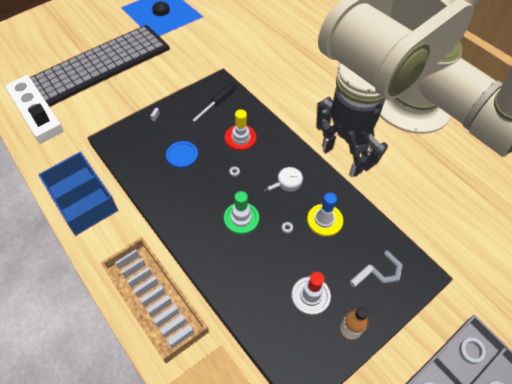

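Green stands in the green nest (241,212). The gripper is above blue.

```bash
python3 -m inch '[[[1,1,20],0,60],[[0,0,35],0,60],[[0,0,35],0,60],[[0,0,25],0,60],[[0,0,18],0,60],[[0,0,9],0,60],[[0,0,2.5],0,60],[[0,0,0],0,60],[[0,0,0],0,10],[[0,0,0],0,10],[[0,0,0],0,10],[[0,0,0],0,10],[[0,0,0],0,10],[[0,0,0],0,10],[[0,0,0],0,10]]'; python3 -m inch '[[[0,0,-3],0,10],[[0,0,-10],0,10],[[0,0,-20],0,10],[[0,0,-25],0,10],[[0,0,-25],0,10],[[0,0,-20],0,10],[[0,0,-12],0,10],[[0,0,-5],0,10],[[0,0,0],0,10]]'
```

```text
clock: 24.2
tcp_pos: [0.4684, 0.1334, 0.26]
orientation: [[-1.0, -0.0, 0.001], [-0.0, 1.0, -0.0], [-0.001, -0.0, -1.0]]
contact_force: [-0.2, -1.0, 6.4]
finger_gap: 0.0245
gripper_force: 58.6
clock: 25.32
tcp_pos: [0.4682, 0.1334, 0.3793]
orientation: [[-1.0, -0.0, -0.001], [-0.0, 1.0, -0.0], [0.001, -0.0, -1.0]]
contact_force: [-1.3, -0.1, -3.2]
finger_gap: 0.0246
gripper_force: 59.0
```

```bash
python3 -m inch '[[[-6,-14,0],0,10],[[-13,-30,0],0,10],[[-15,-35,0],0,10],[[-15,-35,0],0,10],[[-15,-35,0],0,10],[[-15,-35,0],0,10],[[-15,-35,0],0,10],[[-15,-35,0],0,10],[[-15,-35,0],0,10],[[-13,-28,0],0,10],[[-6,-13,0],0,10],[[-3,-4,0],0,10],[[0,0,0],0,10],[[0,0,0],0,10]]';python3 -m inch '[[[0,0,10],0,10],[[0,0,20],0,10],[[0,0,25],0,10],[[0,0,25],0,10],[[0,0,18],0,10],[[0,0,10],0,10],[[0,0,5],0,10],[[0,0,3],0,10],[[0,0,2],0,10],[[0,0,1],0,10],[[0,0,0],0,10],[[0,0,0],0,10]]'
```

```text
clock: 27.08
tcp_pos: [0.6142, -0.1996, 0.3798]
orientation: [[-1.0, -0.001, 0.0], [-0.001, 1.0, 0.0], [-0.0, 0.0, -1.0]]
contact_force: [-0.1, 0.1, -3.2]
finger_gap: 0.0247
gripper_force: 59.2
clock: 28.58
tcp_pos: [0.6144, -0.2005, 0.2607]
orientation: [[-1.0, -0.0, 0.0], [-0.0, 1.0, -0.0], [-0.0, -0.0, -1.0]]
contact_force: [0.5, -0.5, -2.6]
finger_gap: 0.0243
gripper_force: 59.2
```

```bash
python3 -m inch '[[[0,0,0.8],0,10],[[0,0,0],0,10],[[0,0,0],0,10]]'; python3 -m inch '[[[0,0,0],0,30],[[0,0,0],0,35],[[0,0,0],0,50],[[0,0,0],0,60],[[0,0,0],0,60],[[0,0,-5],0,60],[[0,0,-20],0,60],[[0,0,-30],0,60],[[0,0,-40],0,60],[[0,0,-40],0,60],[[0,0,-9],0,60],[[0,0,0],0,60]]';python3 -m inch '[[[9,3,0],0,60],[[25,8,0],0,60],[[30,10,0],0,60],[[30,10,0],0,60],[[25,8,0],0,60],[[14,4.5,0],0,60],[[8,2,0],0,60],[[0,0,0],0,60],[[0,0,0],0,60]]'
python3 - <<'E'
from h import *
see('5')
E
```

```text
clock: 28.95
tcp_pos: [0.6144, -0.2006, 0.2601]
orientation: [[-1.0, -0.0, 0.001], [-0.0, 1.0, -0.0], [-0.001, -0.0, -1.0]]
contact_force: [-1.4, 0.6, 1.9]
finger_gap: 0.0246
gripper_force: 59.8
clock: 30.45
tcp_pos: [0.6143, -0.2005, 0.4037]
orientation: [[-1.0, -0.0, 0.0], [-0.0, 1.0, -0.0], [-0.0, -0.0, -1.0]]
contact_force: [-0.2, 0.4, -1.0]
finger_gap: 0.0599
gripper_force: 0.0
clock: 31.58
tcp_pos: [0.4737, -0.1552, 0.4034]
orientation: [[-1.0, -0.0, -0.0], [-0.0, 1.0, 0.0], [0.0, 0.0, -1.0]]
contact_force: [-0.4, -0.0, 0.3]
finger_gap: 0.0601
gripper_force: 0.0
top grip red [0.6053 0.2413 0.1214] r 0.0123 180
top grip yellow [ 0.4704 -0.1656  0.1211] r 0.0039 22
top nest yellow [0.4674 0.1351] r 0.0388
top grip green [0.6064 0.0229 0.1211] r 0.012 169
top nest green [0.6063 0.0219] r 0.0381
top nest greyish [0.4719 0.0073] r 0.0376
top nest greyish [0.4674 0.2807] r 0.0525
top nest greyish [0.6049 0.2419] r 0.0381
scene grip red [0.6102 0.2432 0.1226] r 0.0121 165
scene grip yellow [ 0.4758 -0.1533  0.1223] r 0.0132 100
scene nest yellow [0.47   0.1356] r 0.0398
scene grip green [0.6105 0.0238 0.1231] r 0.0126 135
scene grip blue [ 0.6187 -0.1975  0.1224] r 0.013 106
scene nest greyish [0.6088 0.2436] r 0.038
scene nest greyish [0.4713 0.2818] r 0.0527
scene nest greyish [0.4724 0.0035] r 0.0384
```

View pics/scene5.png

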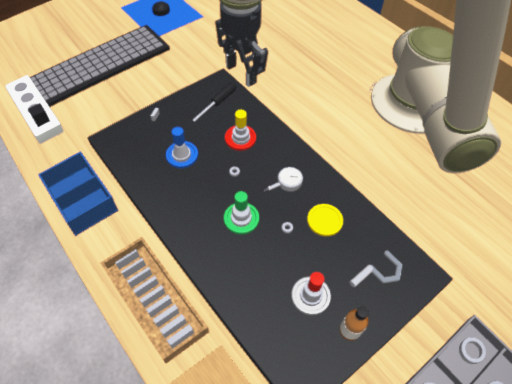

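Blue stands in the blue nest (180,150). Yellow next.

```bash
python3 -m inch '[[[0,0.5,20],0,60],[[0,0,35],0,60],[[0,0,35],0,60],[[0,0,25],0,60],[[0,0,18],0,60],[[0,0,9],0,60],[[0,0,2],0,60],[[0,0,0],0,60],[[0,0,0],0,10],[[0,0,0],0,10],[[0,0,0],0,10],[[0,0,0],0,10],[[0,0,0],0,10],[[0,0,0],0,10],[[0,0,0],0,10]]'; python3 -m inch '[[[0,0,-3],0,10],[[0,0,-10],0,10],[[0,0,-20],0,10],[[0,0,-25],0,10],[[0,0,-25],0,10],[[0,0,-20],0,10],[[0,0,-12],0,10],[[0,0,-5],0,10],[[0,0,0],0,10]]'; python3 -m inch '[[[0,10,0],0,10],[[2,25,0],0,10],[[2,35,0],0,10],[[0,35,0],0,10],[[0,35,0],0,10],[[0,35,0],0,10],[[0,35,0],0,10],[[0,35,0],0,10],[[0,25,0],0,10],[[0,13,0],0,10],[[0,6,0],0,10],[[0,2,0],0,10],[[0,0,0],0,10],[[0,0,0],0,10]]'
```

```text
clock: 33.55
tcp_pos: [0.4735, -0.1547, 0.2601]
orientation: [[-1.0, -0.0, 0.001], [-0.0, 1.0, -0.001], [-0.001, -0.001, -1.0]]
contact_force: [0.4, -0.6, 5.8]
finger_gap: 0.0249
gripper_force: 58.6
clock: 34.67
tcp_pos: [0.4733, -0.1545, 0.3795]
orientation: [[-1.0, -0.0, -0.0], [-0.0, 1.0, 0.0], [0.0, 0.0, -1.0]]
contact_force: [0.7, 1.0, -2.2]
finger_gap: 0.0245
gripper_force: 59.0
clock: 36.42
tcp_pos: [0.4694, 0.136, 0.3797]
orientation: [[-1.0, 0.001, 0.0], [0.001, 1.0, -0.0], [-0.0, -0.0, -1.0]]
contact_force: [0.2, -0.2, -1.5]
finger_gap: 0.0246
gripper_force: 59.1
```

```bash
python3 -m inch '[[[0,0,10],0,10],[[0,0,20],0,10],[[0,0,25],0,10],[[0,0,25],0,10],[[0,0,18],0,10],[[0,0,10],0,10],[[0,0,5],0,10],[[0,0,3],0,10],[[0,0,2],0,10],[[0,0,1],0,10],[[0,0,0.5],0,10],[[0,0,0],0,10],[[0,0,0],0,10]]'; python3 -c "
from h import *
print(telemetry.sense()['contact_force'],telemetry.sense()['tcp_pos'])"
```

```text
clock: 38.05
tcp_pos: [0.4693, 0.1365, 0.2603]
orientation: [[-1.0, -0.0, 0.0], [-0.0, 1.0, 0.0], [-0.0, 0.0, -1.0]]
contact_force: [-0.5, -0.6, -1.8]
finger_gap: 0.0249
gripper_force: 59.1
[-0.50236683 -0.62645052 -1.76548633] [0.46930403 0.13645212 0.26029162]
```

```bash
python3 -m inch '[[[0,0,0.6],0,10],[[0,0,0],0,10],[[0,0,0],0,10]]'; python3 -m inch '[[[0,0,0],0,30],[[0,0,0],0,35],[[0,0,0],0,50],[[0,0,0],0,60],[[0,0,0],0,60],[[0,0,-5],0,60],[[0,0,-20],0,60],[[0,0,-30],0,60],[[0,0,-40],0,60],[[0,0,-40],0,60],[[0,0,-9],0,60],[[0,0,0],0,60]]';python3 -m inch '[[[-9,7,0],0,60],[[-25,20,0],0,60],[[-30,24,0],0,60],[[-30,24,0],0,60],[[-25,18,0],0,60],[[-13,10,0],0,60],[[-6,4,0],0,60],[[0,0,0],0,60],[[0,0,0],0,60]]'
python3 - <<'E'
from h import *
see('6')
E
```

```text
clock: 38.42
tcp_pos: [0.4694, 0.1364, 0.2601]
orientation: [[-1.0, -0.0, 0.001], [-0.0, 1.0, -0.0], [-0.001, -0.0, -1.0]]
contact_force: [-1.9, -0.8, 6.1]
finger_gap: 0.0243
gripper_force: 60.0
clock: 39.92
tcp_pos: [0.4691, 0.1364, 0.4036]
orientation: [[-1.0, -0.0, 0.0], [-0.0, 1.0, -0.0], [-0.0, -0.0, -1.0]]
contact_force: [0.0, -0.5, -0.0]
finger_gap: 0.0599
gripper_force: 0.0
clock: 41.05
tcp_pos: [0.607, 0.2432, 0.4035]
orientation: [[-1.0, 0.0, -0.0], [0.0, 1.0, -0.0], [0.0, -0.0, -1.0]]
contact_force: [-0.5, 0.6, -0.0]
finger_gap: 0.0601
gripper_force: 0.0
top grip red [0.6053 0.2414 0.1214] r 0.0122 178
top nest red [ 0.4711 -0.1588] r 0.0388
top grip yellow [0.467  0.1347 0.1216] r 0.0118 182
top nest yellow [0.4672 0.1352] r 0.0388
top grip green [0.6064 0.0229 0.1215] r 0.0119 170
top nest green [0.6063 0.0221] r 0.0381
top grip blue [ 0.613  -0.1988  0.1211] r 0.0125 180
top nest blue [ 0.6124 -0.2011] r 0.0389
top nest greyish [0.4723 0.0071] r 0.0374
top nest greyish [0.4681 0.2819] r 0.0519
top nest greyish [0.6047 0.2415] r 0.038
scene grip red [0.6102 0.243  0.1227] r 0.012 162
scene nest red [ 0.474  -0.1578] r 0.0401
scene grip yellow [0.5988 0.2145 0.2511] r 0.0016 9
scene grip green [0.6105 0.0236 0.1231] r 0.0125 136
scene grip blue [ 0.6187 -0.1973  0.1222] r 0.0132 106
scene nest greyish [0.6087 0.2431] r 0.0382
scene nest greyish [0.4712 0.2843] r 0.0505
scene nest greyish [0.4714 0.0042] r 0.0379
```

View pics/scene6.png

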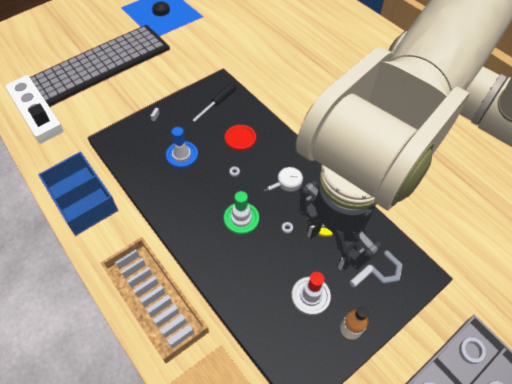

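Yellow sits in its nest (top view: grip within 1 mm of nest centre). Now red goes home.

```bash
python3 -m inch '[[[0,0,20],0,60],[[0,0,35],0,60],[[0,0,35],0,60],[[0,0,25],0,60],[[0,0,18],0,60],[[0,0,9],0,60],[[0,0,2],0,60],[[0,0,0],0,60],[[0,0,0],0,10],[[0,0,0],0,10],[[0,0,0],0,10],[[0,0,0],0,10],[[0,0,0],0,10],[[0,0,0],0,10],[[0,0,0],0,10]]'; python3 -m inch '[[[0,0,-3],0,10],[[0,0,-10],0,10],[[0,0,-20],0,10],[[0,0,-25],0,10],[[0,0,-25],0,10],[[0,0,-20],0,10],[[0,0,-12],0,10],[[0,0,-5],0,10],[[0,0,0],0,10]]'; python3 -m inch '[[[4,-12,0],0,10],[[10,-30,0],0,10],[[12,-36,0],0,10],[[12,-36,0],0,10],[[12,-36,0],0,10],[[12,-36,0],0,10],[[12,-36,0],0,10],[[12,-36,0],0,10],[[12,-36,0],0,10],[[12,-36,0],0,10],[[12,-36,0],0,10],[[8,-22,0],0,10],[[3,-10,0],0,10],[[1,-3,0],0,10],[[0,0,0],0,10],[[0,0,0],0,10]]'
```

```text
clock: 43.02
tcp_pos: [0.6074, 0.2435, 0.2602]
orientation: [[-1.0, -0.0, 0.001], [-0.0, 1.0, 0.0], [-0.001, 0.0, -1.0]]
contact_force: [0.0, 0.2, 5.4]
finger_gap: 0.0247
gripper_force: 58.8
clock: 44.15
tcp_pos: [0.6073, 0.2435, 0.3793]
orientation: [[-1.0, -0.0, -0.001], [-0.0, 1.0, -0.0], [0.001, -0.0, -1.0]]
contact_force: [0.1, -0.9, -2.3]
finger_gap: 0.0249
gripper_force: 59.0
clock: 46.15
tcp_pos: [0.4735, -0.1569, 0.3796]
orientation: [[-1.0, -0.001, -0.0], [-0.001, 1.0, 0.0], [0.0, 0.0, -1.0]]
contact_force: [-0.5, -0.5, -3.2]
finger_gap: 0.0243
gripper_force: 59.1
```

```bash
python3 -m inch '[[[0,-0.5,10],0,10],[[0,0,20],0,10],[[0,0,25],0,10],[[0,0,25],0,10],[[0,0,18],0,10],[[0,0,10],0,10],[[0,0,5],0,10],[[0,0,3],0,10],[[0,0,2],0,10],[[0,0,1],0,10],[[0,0,0.5],0,10],[[0,0,0],0,10],[[0,0,0],0,10]]'; python3 -m inch '[[[0,0,0.5],0,10],[[0,0,0],0,10],[[0,0,0],0,10]]'
```

```text
clock: 47.78
tcp_pos: [0.4734, -0.1581, 0.2602]
orientation: [[-1.0, -0.0, 0.0], [-0.0, 1.0, -0.0], [-0.0, -0.0, -1.0]]
contact_force: [-0.6, 0.3, -2.7]
finger_gap: 0.0248
gripper_force: 59.1
clock: 48.15
tcp_pos: [0.4734, -0.1581, 0.2601]
orientation: [[-1.0, -0.0, 0.001], [-0.0, 1.0, -0.0], [-0.001, -0.0, -1.0]]
contact_force: [-1.6, 1.3, 5.3]
finger_gap: 0.0249
gripper_force: 60.1
```

```bash
python3 -m inch '[[[0,0,0],0,30],[[0,0,0],0,35],[[0,0,0],0,50],[[0,0,0],0,60],[[0,0,0],0,60],[[0,0,-5],0,60],[[0,0,-20],0,60],[[0,0,-30],0,60],[[0,0,-40],0,60],[[0,0,-40],0,60],[[0,-10,-9],0,60],[[0,-30,0],0,60],[[0,-30,0],0,60],[[0,-30,0],0,60],[[0,-15,0],0,60],[[0,-5,0],0,60],[[0,0,0],0,60],[[0,0,0],0,60]]'
python3 - <<'E'
from h import *
see('7')
E
```

```text
clock: 50.4
tcp_pos: [0.4735, -0.2773, 0.4037]
orientation: [[-1.0, -0.001, 0.0], [-0.001, 1.0, 0.0], [-0.0, 0.0, -1.0]]
contact_force: [0.0, 0.3, -1.1]
finger_gap: 0.0596
gripper_force: 0.0
top grip red [ 0.4719 -0.1568  0.1212] r 0.0119 187
top nest red [ 0.4711 -0.1587] r 0.0387
top grip yellow [0.4668 0.1346 0.1215] r 0.0119 185
top nest yellow [0.4674 0.1351] r 0.0388
top grip green [0.6064 0.0228 0.1212] r 0.012 171
top nest green [0.6062 0.022 ] r 0.0381
top grip blue [ 0.6131 -0.1988  0.1213] r 0.0124 181
top nest blue [ 0.6125 -0.201 ] r 0.039
top nest greyish [0.4724 0.0071] r 0.0375
top nest greyish [0.4687 0.285 ] r 0.0504
top nest greyish [0.6049 0.2417] r 0.0381
scene grip red [ 0.4766 -0.1548  0.1224] r 0.013 97
scene grip yellow [0.4706 0.1369 0.1229] r 0.0122 132
scene nest yellow [0.4578 0.1305] r 0.0465
scene grip green [0.6106 0.0238 0.1235] r 0.0125 139
scene grip blue [ 0.6188 -0.1968  0.1237] r 0.0126 121
scene nest greyish [0.6083 0.243 ] r 0.0385
scene nest greyish [0.4713 0.2829] r 0.0514
scene nest greyish [0.4726 0.0042] r 0.0381
```

View pics/scene7.png

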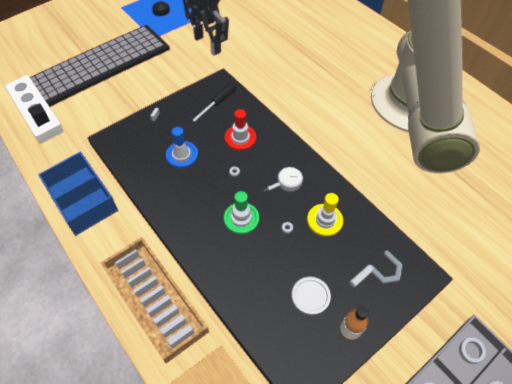

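All four masters stand in their own nests: red (240,132), blue (180,150), green (241,212) and yellow (327,215). Each is within about 3 mm of centre, the grey nest (311,295) is empty and the dial has not moved.

```bash
python3 -c "
from cell import robot
print(robot.job_done())"
```

```text
the job is handed in; nothing more can be done
None
```

I handed the job in at about 50 s of the allowed 125 s: the last pictures show all four masters upright in their own nests, the grey nest empty and the dial where it was, but the system did not report the verdict.

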